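# Make up a soup pack and a pickling pack at the greengrocer's counter

## Robot

A 6-joint arm with a two-finger parallel gripper is mounted at the origin on the work surface. World frame = base frame: x ahead of the robot, y to its left, z up, the work surface at z = 0. Lengths are in m, angles in rad, forces in N, time in s.
With the tool pointing down it reaches from about 0.4 to 0.825 m from the base axis. Payload 7 kg.
Tool frame: the origin (TCP) lies at the centre of the arm's flange, where the gripper is bolted on; the fingertips stand 178 mm ahead of it and the grasp point (between the pads) lies 159 mm ahead of it; z points along the fingers, y is the direction in which the jaws open and shut (so a half turn about z gives the same grasp; the last joint's range is limited). The gripper opens to 88 mm and grips with 3 to 60 N. Pads are 19 mm wide; open, the fingers measure 130 mm over their backs; the gripper's body (78 mm by 193 mm) begins 47 mm behind the grasp point.
Start: joints at [-1.054, 0.359, 0.012, 0, -1.224, -0.288], TCP at [0.153, -0.657, 0.405] pointing down, gripper open.
Joint ranges: [-3.07, 3.07], [-1.43, 2.12], [-1.02, 1.25], [-3.03, 1.67], [-3.05, -0], [-3.03, 3.03]. Speed limits (rad/s): [2.39, 2.39, 3.01, 3.14, 3.14, 3.14].

## Interface

Orientations are given as [roll, pitch, yaw] about the fixed x, y, z axes, in that order (R = Rz(yaw) Ry(pitch) Rx(roll)).
In Python, from station import * gives the robot as it stands.
- The arm moves only by the tool send_rows, never from a script. Its argument "motion" is a list of rows, each an object with "offset": the shift along the tool's x, y, z in cm, a list of three; "turn": the turn about the tool's z in degrees. In form: [{"offset": [x, y, z], "turn": turn}, ...]. A call has 1 to 8 rows; each row is the pose to reach, as a shift and turn from the pose commanded when the call began, along the tool's axes at that moment; what a row does not reach only later rows make up. A row lasts 1/10 s, in which the tool goes at most 50 mm and 8.59 degrees, less where a joint would pass 70% of its speed; a pose out of reach is approached as far as the arm can. A call with a gripper value outside its range is refused whole. "hand" is the opening, from -1 (shut) to 1 (fully open), set as the call begins (left out, the last holds). The fingers move at their own pace and stop on an object; "squeeze" is the grip in N (left out, the last holds). Time passes only in rows, so rows that repeat a pose let the fingers close. It gives the time, the measured TCP pose, the force and the opening at its end, in the units of the state.
- get_state(): the state, without advancing time (a new reading comes with each control period).
- grab_frame(name): name is "scene" or "top" or "wrist"; returns a dict with "frame" (400x640x3 uint8, blue, green, red), "range_z" (400x640 float32, m along the optical axis (not along the pixel's ray), 0 where there is no reading), "vertical_fov" (degrees; the focal length in pixels is half the picture's height over the tangent of half this angle, whatever the lens; pixels are square), "cx", "cy" (the principal point, pixels), "cam_to_world" (4x4, takes a point from camera to world coordinates). Camera axes: x right, y up, looking along -z (the intrinsics and any distortion apply to the point x, -y, -z); pixel columns grow to the right and rows downward; lengths in m; the calibration is good to about 2 mm. A picture is of the moment at which its call begins.
- job_done(): hands the job in, once; it reports no verdict.
The state is a dict: "t": time; "q": joint angles; "qd": joint speeds; "joint_efforts": joint torques, N m; "eef_pos": TCP position; "ee_rot": TCP orientation; "force": force on the tool from outside, world axes, zero at the start; "moment": the same for the moment, N m; "width": finger opening in m.
Only numpy, scipy, OpenCV 4.12 (cv2) and the standard library are available. Lean on these libraries where they do the work, as an engineer would, in place of code of your own. Each camera call takes 0.05 s, during which the arm holds its last target. There are 200 camera calls.

## Task

Make up the soup pack in the green tray, with the carrot and the parsnip laid in it side by side, lengthwise, and the pickling pack in the red tray, with the cucumber laid lengthwise and the garlic bulb and the empty glass jar standing upright beside it. Everything must rest flat on the tray floor, not on another thing or on a rim, and must be set down, not dropped. Leave the jar of beetroot and the tomato undisturbed where they are.

Things in the scene. Friction and masses are not known exactly. Their poses are not given: they have to be found in the camera images.
- carrot: Orange carrot with short green stalk stubs, lying flat on the counter, 165 mm long, 90 g. It tapers from 34 mm thick at the crown (-x end) to about 20 mm near the tip (+x end); 27 mm wide at the middle. Origin at mid-length and mid-thickness, 13.5 mm above what it lies on; x runs along its length, z up. Lies steadily and does not roll by itself. Grip it across y at the middle.
- parsnip: Cream-white parsnip with pale stalk stubs, lying flat on the counter, 150 mm long, 90 g. It tapers from 43 mm thick at the crown (-x end) to about 21 mm near the tip (+x end); 32 mm wide at the middle. Origin at mid-length and mid-thickness, 16 mm above what it lies on; x runs along its length, z up. Lies steadily. Grip it across y at the middle.
- cucumber: Dark green short field cucumber, lying flat on the counter, 150 mm long, 38 mm thick with rounded ends, 160 g. Origin at its centre, 19 mm above what it lies on; x along its length, z up. Lies steadily. Grip it across y at the middle.
- garlic: Whitish garlic bulb with faint purple lines, standing upright on a small flat base (24 mm across), 51 mm across at its widest (18 mm above the base), 56 mm high including the thin neck, 50 g. Origin at the centre of its underside, z up; round, so its yaw is of no account.
- empty_jar: Empty clear-glass preserving jar with a gold-coloured screw lid, standing upright, 60 mm in diameter up to 60 mm high, the 57 mm lid above it, 84 mm high in all, 160 g. Origin at the centre of its underside, z up; round.
- green_tray: Green plastic order tray with an open top, fixed on the counter. Outside 218 mm (x, lengthwise) by 178 mm (y) by 40 mm high with a rim standing out 2 mm more; inside 210 by 170 mm; walls 4 mm, floor 4 mm thick. Origin at the centre of its underside on the counter; z up. For the soup pack.
- red_tray: Red plastic order tray, the same shape and size as the green one, fixed on the counter. Inside 210 mm (x, lengthwise) by 170 mm (y); walls 4 mm thick and 40 mm high, floor 4 mm thick. Origin at the centre of its underside on the counter; z up. For the pickling pack.
- beet_jar: Bystander: a full jar of dark-red beetroot with a white lid, the same shape and size as the empty jar (60 mm diameter, 84 mm high), 320 g. Origin at the centre of its underside. Stays where it stands.
- tomato: Bystander: a red tomato with a green calyx, 66 mm across, 58 mm high, 130 g. Origin at the centre of its underside. Stays where it stands.
Things that resemble listed ones, but are neither listed nor needed, are in the scene too. What is shaped like the garlic but blue or turquoise is not meant.

How it is judged:
By the outcome, as a careful person would: the job done as asked, in the order asked, and still so for the second after the job is handed in, with the robot touching nothing.
It also fails if it takes over 134 s, if anything falls off the work surface, if the arm or the gripper's body presses on something with over 40 N, if the wrist force passes 120 N, or if a joint passes its speed limit or range.

## Working session

There is one attempt and no reset: what is moved stays moved. The work goes in short steps, Python scripts to look and compute and a tool call to move; the robot and the scene stay as the last step left them, time stands still between calls to the robot, and variables do not carry over. Pictures are saved under pics/ and viewed, about 12 in all and at most 16, crops included, and the job is handed in when it is done.

Besides the shell and the picture viewer there is one more tool, called after "Call:" as name([rows], argument=value, ...), one row to a line, values as JSON. send_rows: Moves the arm, as the interface text tells. Its arguments: {"type":"object","properties":{"motion":{"type":"array"},"hand":{"type":"number"},"squeeze":{"type":"number"}},"required":["motion"]}

```bash
ls; mkdir -p pics; cat > h.py <<'E'
from station import *
import numpy as np, cv2
def look(n,f):
    g=grab_frame(n); cv2.imwrite('pics/'+f+'.png',g['frame']); np.savez('pics/'+f,**{k:v for k,v in g.items()}); return g
def pt(g,u,v,z=None,r=None):
    f=200/np.tan(np.radians(float(g['vertical_fov'])/2)); T=np.array(g['cam_to_world'])
    d=np.array([(u-float(g['cx']))/f,-(v-float(g['cy']))/f,-1.])
    if z is not None:
        w=T[:3,:3]@d; s=(z-T[2,3])/w[2]; return T[:3,3]+s*w
    r=g['range_z'][int(round(v)),int(round(u))] if r is None else r
    return T[:3,:3]@(d*r)+T[:3,3]
E
python3 - <<'E'
from h import *
a=look('top','top0');b=look('scene','scene0')
print(get_state())
for g in(a,b):print({k:v for k,v in g.items() if k not in('frame','range_z')})
E
```

```text
pics
{'t': 0.1, 'q': array([-1.05392401e+00,  3.59319405e-01,  1.11691654e-02, -2.74138576e-04,
       -1.22407973e+00, -2.88070121e-01]), 'qd': array([ 0.00129127, -0.00188502,  0.00187402,  0.00201863,  0.00179773,
        0.00077273]), 'joint_efforts': array([-2.87544397e-03, -5.84161735e+01,  2.93750525e+01,  7.01558679e+00,
        1.01311225e-02, -6.97946643e-05]), 'eef_pos': array([ 0.15303686, -0.65726017,  0.40382783]), 'ee_rot': array([ 3.14014486e+00, -1.60230843e-04, -2.91288368e+00]), 'force': array([ 0.06077135, -0.41440099,  0.755476  ]), 'moment': array([ 0.04121057,  0.00450912, -0.03209266]), 'width': 0.08730419202983589}
{'vertical_fov': 49.211602425488934, 'cx': 320.40549537917894, 'cy': 200.61134359969938, 'cam_to_world': array([[-0.02821065,  0.98351933, -0.1785886 ,  0.45836799],
       [-0.99959618, -0.02836612,  0.00168339, -0.00311829],
       [-0.00341022,  0.17856398,  0.98392239,  1.08838976],
       [ 0.        ,  0.        ,  0.        ,  1.        ]])}
{'vertical_fov': 51.35821220576302, 'cx': 319.70516935956135, 'cy': 195.42868142989403, 'cam_to_world': array([[-0.64268905, -0.64520972,  0.41310434,  1.03525489],
       [ 0.76612541, -0.5423975 ,  0.34475618,  0.31239568],
       [ 0.00162673,  0.53806075,  0.84290449,  0.87022459],
       [ 0.        ,  0.        ,  0.        ,  1.        ]])}
```

View pics/top0.png

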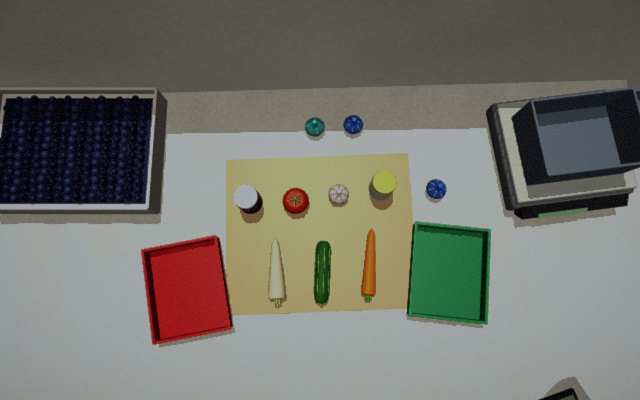

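View pics/scene0.png

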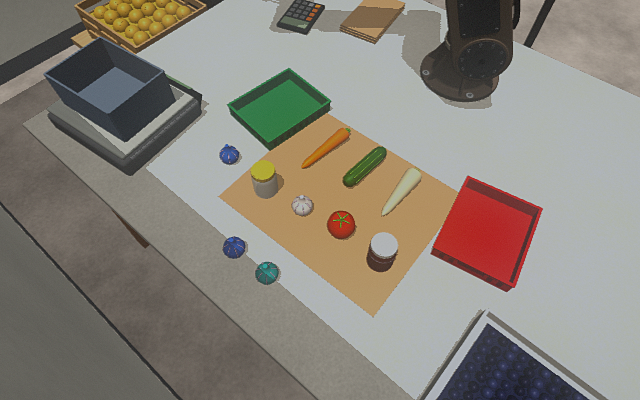

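Top view (up = +x, left = +y): red tray (187,290), green tray (450,272), parsnip (277,272), cucumber (322,272), carrot (369,265), garlic (339,194), empty jar with gold lid (383,185), beet jar (248,199), tomato (295,200). The blue and turquoise bulbs are decoys.

```bash
cat >> h.py <<'E'
def cloud(g):
    f=200/np.tan(np.radians(float(g['vertical_fov'])/2)); T=np.array(g['cam_to_world']); r=g['range_z']
    v,u=np.mgrid[:400,:640]; d=np.stack([(u-float(g['cx']))/f*r,-(v-float(g['cy']))/f*r,-r],-1)
    P=d@T[:3,:3].T+T[:3,3]; P[r==0]=np.nan; return P
def comps(g,roi,zmin=.008):
    P=cloud(g); m=(P[...,2]>zmin)&(P[...,2]<.2)
    x0,x1,y0,y1=roi; m&=(P[...,0]>x0)&(P[...,0]<x1)&(P[...,1]>y0)&(P[...,1]<y1)
    n,l=cv2.connectedComponents(m.astype(np.uint8))
    for i in range(1,n):
        s=l==i
        if s.sum()<40: continue
        p=P[s]; (c,wh,a)=cv2.minAreaRect((p[:,:2]*1000).astype(np.float32))
        vv,uu=np.where(s); top=p[p[:,2]>p[:,2].max()-.008]
        print('uv',int(uu.mean()),int(vv.mean()),'rect mm',np.round(c),np.round(wh),round(a,1),'ztop',round(p[:,2].max(),4),'topc',np.round(top.mean(0)[:2],4),s.sum())
E
python3 - <<'E'
from h import *
for n in('top0','scene0'):
    g=dict(np.load(f'pics/{n}.npz')); print(n); P=cloud(g)
    m=(abs(P[...,0]-.5)<.15)&(abs(P[...,1])<.4)&(abs(P[...,2])<.01); print('counter',np.median(P[...,2][m]))
    comps(g,(.2,.85,-.45,.45))
E
```

```text
top0
counter 0.0009069230869237499
uv 495 131 rect mm [ 800. -446.] [100.  10.] 2.0 ztop 0.0799 topc [ 0.8314 -0.4483] 375
uv 352 126 rect mm [837. -93.] [25. 49.] 0.0 ztop 0.0562 topc [ 0.8476 -0.0935] 202
uv 314 128 rect mm [836.   5.] [49. 28.] 89.1 ztop 0.0594 topc [0.8458 0.0047] 226
uv 146 167 rect mm [742. 423.] [ 56. 217.] 88.9 ztop 0.08 topc [0.7297 0.4094] 2627
uv 382 184 rect mm [ 682. -155.] [58. 57.] 7.5 ztop 0.0892 topc [ 0.6826 -0.1564] 623
uv 435 188 rect mm [ 674. -292.] [49. 46.] 19.0 ztop 0.0588 topc [ 0.6746 -0.2936] 321
uv 247 198 rect mm [656. 171.] [58. 57.] 82.9 ztop 0.089 topc [0.6567 0.1715] 625
uv 338 193 rect mm [668. -50.] [49. 49.] 78.4 ztop 0.0579 topc [ 0.6683 -0.0492] 314
uv 295 200 rect mm [651.  56.] [62. 61.] 86.2 ztop 0.0576 topc [0.6532 0.0571] 544
uv 455 271 rect mm [ 470. -308.] [186. 224.] 82.3 ztop 0.0459 topc [ 0.4694 -0.3077] 1688
uv 369 267 rect mm [ 494. -118.] [ 33. 177.] 85.7 ztop 0.0358 topc [ 0.4493 -0.115 ] 746
uv 179 289 rect mm [448. 321.] [224. 186.] 9.2 ztop 0.0452 topc [0.446  0.3212] 1762
uv 275 275 rect mm [483. 108.] [161.  4
[... 663 characters left out ...]
94 topc [ 0.6828 -0.1566] 829
uv 401 188 rect mm [481. 103.] [ 41. 160.] 86.6 ztop 0.046 topc [0.4369 0.1056] 715
uv 491 232 rect mm [446. 319.] [227. 184.] 9.4 ztop 0.0466 topc [0.4564 0.3241] 2366
uv 301 205 rect mm [669. -49.] [47. 46.] 86.6 ztop 0.0601 topc [ 0.6679 -0.0505] 338
uv 340 224 rect mm [655.  57.] [60. 62.] 41.6 ztop 0.06 topc [0.6534 0.0574] 627
uv 381 251 rect mm [657. 171.] [58. 58.] 74.5 ztop 0.089 topc [0.6568 0.1709] 949
uv 237 243 rect mm [837. -93.] [46. 26.] 89.9 ztop 0.0588 topc [ 0.8472 -0.0946] 164
uv 269 269 rect mm [835.   6.] [47. 30.] 89.0 ztop 0.0594 topc [0.8452 0.0048] 221
uv 467 358 rect mm [741. 424.] [ 55. 218.] 88.4 ztop 0.0792 topc [0.7325 0.4099] 3542
```

```bash
cat >> h.py <<'E'
from scipy.spatial.transform import Rotation as Ro
def plan(x,y,zg,yaw):
    "offset cm (tool axes) and turn deg from measured pose to grasp point (x,y,zg), yaw deg"
    s=get_state(); R=Ro.from_euler('xyz',s['ee_rot']).as_matrix(); cy=np.degrees(s['ee_rot'][2])
    o=R.T@(np.array([x,y,zg+.159])-s['eef_pos'])*100
    t=-((yaw-cy+180)%360-180)
    print('t',round(s['t'],2),'pos',np.round(s['eef_pos'],4),'yaw',round(cy,2),'w',round(s['width'],4),'F',np.round(s['force'],1),'-> offset',np.round(o,2),'turn',round(t,1))
def tray(c,a,u,v):
    a=np.radians(a); return c[0]+u*np.cos(a)-v*np.sin(a), c[1]+u*np.sin(a)+v*np.cos(a)
E
python3 - <<'E'
from h import *
# colour-based axes of the long things
for n in('top0','scene0'):
    g=dict(np.load(f'pics/{n}.npz')); P=cloud(g); fr=g['frame'].astype(int); b,gg,r=[fr[...,i] for i in range(3)]
    reg=(P[...,0]>.38)&(P[...,0]<.6)&(P[...,2]>.004)
    for nm,(y0,y1) in dict(carrot=(-.16,-.08),cuc=(-.04,.04),pars=(.06,.15)).items():
        m=reg&(P[...,1]>y0)&(P[...,1]<y1); m=m&(P[...,2]>.006)
        p=P[m][:,:2]
        # median y per x-slice -> axis line
        xs=np.arange(p[:,0].min()+.015,p[:,0].max()-.01,.01); ys=[(lambda q:(q.max()+q.min())/2)(p[abs(p[:,0]-x)<.006,1]) for x in xs]
        k=np.polyfit(xs,ys,1); xm=(p[:,0].min()+p[:,0].max())/2
        print(n,nm,'x',p[:,0].min().round(3),p[:,0].max().round(3),'mid',xm.round(4),np.polyval(k,xm).round(4),'yaw',np.degrees(np.arctan(k[0])).round(1))
    for nm,c0,a in(('green',(.469,-.308),-7.6),('red',(.447,.32),9.3)):
        m=(P[...,2]>.037)&(np.hypot(P[...,0]-c0[0],P[...,1]-c0[1])<.16); q=cv2.minAreaRect((P[m][:,:2]*1000).astype(np.float32)); print(nm,q)
plan(.494,-.119,.1,-185)
E
```

```text
top0 carrot x 0.406 0.582 mid 0.4936 -0.1194 yaw -6.8Traceback (most recent call last):
  File "<stdin>", line 10, in <module>
  File "<stdin>", line 10, in <lambda>
    return umr_maximum(a, axis, None, out, keepdims, initial, where)
ValueError: zero-size array to reduction operation maximum which has no identity
```

```bash
python3 - <<'E'
from h import *
for n in('top0','scene0'):
    g=dict(np.load(f'pics/{n}.npz')); P=cloud(g)
    for nm,(y0,y1) in dict(carrot=(-.16,-.08),cuc=(-.04,.04),pars=(.06,.15)).items():
        m=(P[...,0]>.38)&(P[...,0]<.6)&(P[...,2]>.01)&(P[...,1]>y0)&(P[...,1]<y1)
        p=P[m][:,:2]; k=np.polyfit(p[:,0],p[:,1],1); xm=np.percentile(p[:,0],[.5,99.5])
        print(n,nm,xm.round(3),xm.mean().round(4),np.polyval(k,xm.mean()).round(4),'yaw',np.degrees(np.arctan(k[0])).round(1))
    for nm,c0 in(('green',(.469,-.308)),('red',(.447,.32))):
        m=(P[...,2]>.037)&(np.hypot(P[...,0]-c0[0],P[...,1]-c0[1])<.16); q=cv2.minAreaRect((P[m][:,:2]*1000).astype(np.float32)); print(nm,q)
plan(.494,-.119,.1,-186)
E
```

```text
top0 carrot [0.408 0.576] 0.492 -0.1187 yaw -5.6
top0 cuc [0.404 0.551] 0.4776 -0.0036 yaw -3.5
top0 pars [0.405 0.558] 0.4816 0.1067 yaw 2.0
green ((469.72186279296875, -307.0818176269531), (184.9608917236328, 224.1078338623047), 82.34720611572266)
red ((448.28839111328125, 320.3977355957031), (223.91433715820312, 185.1352996826172), 9.327677726745605)
scene0 carrot [0.41  0.577] 0.4936 -0.1169 yaw -7.0
scene0 cuc [0.409 0.552] 0.4803 -0.0006 yaw -4.2
scene0 pars [0.406 0.558] 0.4821 0.1088 yaw 0.7
green ((468.0250244140625, -308.3018798828125), (187.29161071777344, 226.87030029296875), 82.52812957763672)
red ((446.4058532714844, 319.1762390136719), (226.884521484375, 183.9594268798828), 9.434219360351562)
t 0.1 pos [ 0.153  -0.6573  0.4038] yaw -166.9 w 0.0873 F [ 0.1 -0.4  0.8] -> offset [-45.41  44.67  14.54] turn 19.1
```

Call:
send_rows([
  {"offset": [-45.4,44.7,14.5],"turn": 19.1},
  {"offset": [-45.4,44.7,14.5],"turn": 19.1},
  {"offset": [-45.4,44.7,14.5],"turn": 19.1},
  {"offset": [-45.4,44.7,14.5],"turn": 19.1},
  {"offset": [-45.4,44.7,14.5],"turn": 19.1},
  {"offset": [-45.4,44.7,14.5],"turn": 19.1},
  {"offset": [-45.4,44.7,14.5],"turn": 19.1},
  {"offset": [-45.4,44.7,14.5],"turn": 19.1},
], hand=1, squeeze=15)

```text
t: 0.9
eef_pos: [0.3616, -0.3271, 0.3158]
ee_rot: [-3.142, 0.0, 3.037]
force: [1.5, -0.2, -1.1]
width: 0.0879
```

```bash
python3 -c "
from h import *
plan(.493,-.118,.1,-186)"
```

```text
t 0.9 pos [ 0.3616 -0.3271  0.3158] yaw 174.0 w 0.0879 F [ 1.5 -0.2 -1.1] -> offset [-10.89  22.17   5.68] turn 0.0
```

Call:
send_rows([
  {"offset": [-10.9,22.2,5.7],"turn": 0},
  {"offset": [-10.9,22.2,5.7],"turn": 0},
  {"offset": [-10.9,22.2,5.7],"turn": 0},
  {"offset": [-10.9,22.2,5.7],"turn": 0},
  {"offset": [-10.9,22.2,5.7],"turn": 0},
  {"offset": [-10.9,22.2,5.7],"turn": 0},
  {"offset": [-10.9,22.2,5.7],"turn": 0},
  {"offset": [-10.9,22.2,5.7],"turn": 0},
])

```text
t: 1.7
eef_pos: [0.4921, -0.1199, 0.2591]
ee_rot: [-3.141, -0.001, 3.037]
force: [-0.3, -0.6, -0.6]
width: 0.0877
```

```bash
python3 -c "
from h import *
plan(.493,-.118,.022,-186)
look('wrist','w1')"
```

```text
t 1.7 pos [ 0.4921 -0.1199  0.2591] yaw 174.01 w 0.0877 F [-0.3 -0.6 -0.6] -> offset [-0.07  0.19  7.81] turn 0.0
```

View pics/w1.png

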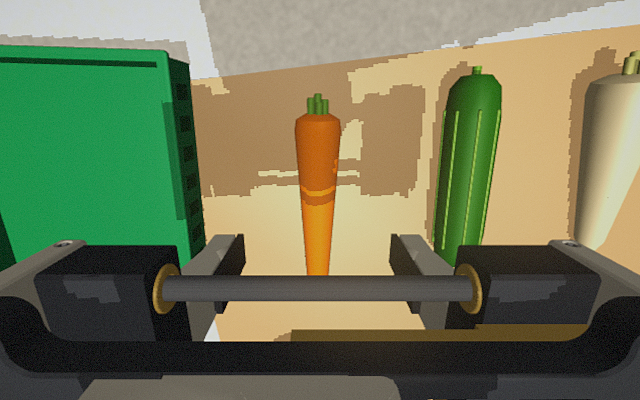

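The carrot (317,190) sits centred between the fingers and is aligned with them. I'll descend.

Call:
send_rows([
  {"offset": [-0.1,0.2,3],"turn": 0},
  {"offset": [-0.1,0.2,5.5],"turn": 0},
  {"offset": [-0.1,0.2,7],"turn": 0},
  {"offset": [-0.1,0.2,7.8],"turn": 0},
  {"offset": [-0.1,0.2,7.8],"turn": 0},
])

```text
t: 2.25
eef_pos: [0.4932, -0.1186, 0.1807]
ee_rot: [-3.141, -0.001, 3.035]
force: [1.1, 0.3, 0.9]
width: 0.0877
```

Call:
send_rows([
  {"offset": [0,0,0],"turn": 0},
  {"offset": [0,0,0],"turn": 0},
  {"offset": [0,0,0],"turn": 0},
  {"offset": [0,0,0],"turn": 0},
  {"offset": [0,0,0],"turn": 0},
  {"offset": [0,0,0],"turn": 0},
  {"offset": [0,0,0],"turn": 0},
  {"offset": [0,0,0],"turn": 0},
], hand=-1, squeeze=15)

```text
t: 3.05
eef_pos: [0.4938, -0.1176, 0.1812]
ee_rot: [-3.142, -0.0, 3.037]
force: [-0.6, -1.1, 0.4]
width: 0.0291
```

Call:
send_rows([
  {"offset": [0,0,-1.5],"turn": 0},
  {"offset": [0,0,-4],"turn": 0},
  {"offset": [0,0,-8],"turn": 0},
  {"offset": [0,0,-8],"turn": 0},
  {"offset": [0,0,-8],"turn": 0},
])

```text
t: 3.55
eef_pos: [0.4938, -0.1176, 0.2619]
ee_rot: [3.141, 0.002, 3.037]
force: [-0.5, -0.0, -2.4]
width: 0.0271
```

```bash
python3 -c "
from h import *
c=(.469,-.3077)
plan(*tray(c,-7.6,0,.037),.1,-187.6);plan(*tray(c,-7.6,0,.037),.027,-187.6)"
```

```text
t 3.55 pos [ 0.4938 -0.1176  0.2619] yaw 174.0 w 0.0271 F [-0.5 -0.  -2.4] -> offset [  0.38 -15.47   0.28] turn 1.6
t 3.55 pos [ 0.4938 -0.1176  0.2619] yaw 174.0 w 0.0271 F [-0.5 -0.  -2.4] -> offset [  0.39 -15.47   7.58] turn 1.6
```

Call:
send_rows([
  {"offset": [0.4,-4,0],"turn": 1.6},
  {"offset": [0.4,-8.5,0],"turn": 1.6},
  {"offset": [0.4,-12.5,0],"turn": 1.6},
  {"offset": [0.4,-15,0],"turn": 1.6},
  {"offset": [0.4,-15.5,2],"turn": 1.6},
  {"offset": [0.4,-15.5,4.5],"turn": 1.6},
  {"offset": [0.4,-15.5,6],"turn": 1.6},
  {"offset": [0.4,-15.5,6],"turn": 1.6},
])

```text
t: 4.35
eef_pos: [0.4719, -0.2712, 0.1976]
ee_rot: [3.141, -0.007, 3.008]
force: [-0.9, -0.5, -0.4]
width: 0.0274
```

```bash
python3 -c "
from h import *
c=(.469,-.3077)
plan(*tray(c,-7.6,0,.037),.0262,-187.6)"
```

```text
t 4.35 pos [ 0.4719 -0.2712  0.1976] yaw 172.34 w 0.0274 F [-0.9 -0.5 -0.4] -> offset [-0.2   0.04  1.24] turn -0.1
```

Call:
send_rows([
  {"offset": [-0.1,0,0],"turn": 0},
  {"offset": [-0.1,0,0],"turn": 0},
  {"offset": [-0.1,0,0],"turn": 0},
  {"offset": [-0.1,0,0],"turn": 0},
])

```text
t: 4.75
eef_pos: [0.4749, -0.2714, 0.2019]
ee_rot: [-3.142, 0.001, 3.009]
force: [-0.1, -0.1, -1.7]
width: 0.0271
```

```bash
python3 -c "
from h import *
c=(.469,-.3077)
plan(*tray(c,-7.6,0,.037),.0262,-187.6)"
```

```text
t 4.75 pos [ 0.4749 -0.2714  0.2019] yaw 172.42 w 0.0271 F [-0.1 -0.1 -1.7] -> offset [0.11 0.03 1.67] turn 0.0
```

Call:
send_rows([
  {"offset": [0.1,0,0.6],"turn": 0},
  {"offset": [0.1,0,1.1],"turn": 0},
  {"offset": [0.1,0,1.5],"turn": 0},
  {"offset": [0.1,0,1.7],"turn": 0},
  {"offset": [0.1,0,1.7],"turn": 0},
  {"offset": [0.1,0,1.7],"turn": 0},
])

```text
t: 5.35
eef_pos: [0.4739, -0.2713, 0.1849]
ee_rot: [-3.141, 0.001, 3.01]
force: [-2.6, 3.7, 11.3]
width: 0.0269
```

Call:
send_rows([
  {"offset": [0,0,0],"turn": 0},
  {"offset": [0,0,0],"turn": 0},
  {"offset": [0,0,0],"turn": 0},
  {"offset": [0,0,0],"turn": 0},
  {"offset": [0,0,0],"turn": 0},
], hand=-0.05)

```text
t: 5.85
eef_pos: [0.4736, -0.2714, 0.184]
ee_rot: [3.142, -0.0, 3.009]
force: [-0.6, -0.4, -0.4]
width: 0.0419
```

Call:
send_rows([
  {"offset": [0,0,-1],"turn": 0},
  {"offset": [0,0,-3],"turn": 0},
  {"offset": [0,0,-7],"turn": 0},
  {"offset": [0,0,-8],"turn": 0},
  {"offset": [0,0,-8],"turn": 0},
])

```text
t: 6.35
eef_pos: [0.4744, -0.2716, 0.267]
ee_rot: [-3.141, 0.005, 3.009]
force: [1.2, -1.0, -0.1]
width: 0.0412
```

```bash
python3 -c "
from h import *
plan(.482,.108,.1,-178.5)"
```

```text
t 6.35 pos [ 0.4744 -0.2716  0.267 ] yaw 172.42 w 0.0412 F [ 1.2 -1.  -0.1] -> offset [ 4.25 37.73  0.76] turn -9.1
```

Call:
send_rows([
  {"offset": [4.2,37.7,0.8],"turn": -9.1},
  {"offset": [4.2,37.7,0.8],"turn": -9.1},
  {"offset": [4.2,37.7,0.8],"turn": -9.1},
  {"offset": [4.2,37.7,0.8],"turn": -9.1},
  {"offset": [4.2,37.7,0.8],"turn": -9.1},
  {"offset": [4.2,37.7,0.8],"turn": -9.1},
  {"offset": [4.2,37.7,0.8],"turn": -9.1},
  {"offset": [4.2,37.7,0.8],"turn": -9.1},
], hand=1)

```text
t: 7.15
eef_pos: [0.4814, 0.1108, 0.2557]
ee_rot: [-3.142, -0.0, -3.113]
force: [0.5, -0.3, -0.5]
width: 0.0874
```

Call:
send_rows([
  {"offset": [0,0,0],"turn": 0},
  {"offset": [0,0,0],"turn": 0},
  {"offset": [0,0,0],"turn": 0},
  {"offset": [0,0,0],"turn": 0},
])

```text
t: 7.55
eef_pos: [0.4817, 0.1068, 0.256]
ee_rot: [-3.141, -0.001, -3.117]
force: [-0.7, 0.0, -0.2]
width: 0.0876
```

```bash
python3 -c "
from h import *
plan(.482,.108,.023,-178.5)
look('wrist','w2');a=look('top','t2')['frame']
b=grab_frame('wrist')['frame']
cv2.imwrite('pics/c2.png',np.hstack([cv2.resize(a[150:350,300:540],(400,333)),cv2.resize(b,(400,250),).copy() if 0 else cv2.copyMakeBorder(cv2.resize(b,(400,250)),0,83,0,0,0)]))"
```

```text
t 7.55 pos [0.4817 0.1068 0.256 ] yaw -178.58 w 0.0876 F [-0.7  0.  -0.2] -> offset [-0.04  0.12  7.4 ] turn -0.1
```

View pics/c2.png

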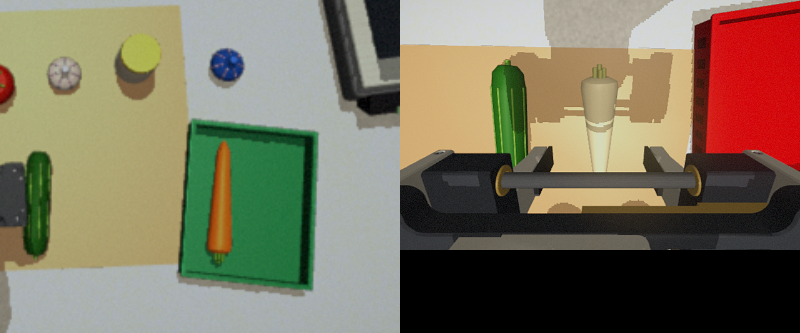

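The carrot lies flat and lengthwise in the green tray (crop 220,200). The parsnip is centred between the fingers at (599,110).

Call:
send_rows([
  {"offset": [0,0.1,3],"turn": 0},
  {"offset": [0,0.1,5.5],"turn": 0},
  {"offset": [0,0.1,6.8],"turn": 0},
  {"offset": [0,0.1,7.4],"turn": 0},
  {"offset": [0,0.1,7.4],"turn": 0},
  {"offset": [0,0.1,7.4],"turn": 0},
])

```text
t: 8.3
eef_pos: [0.4821, 0.1088, 0.1828]
ee_rot: [3.141, 0.001, -3.115]
force: [0.6, 0.0, -0.0]
width: 0.0876
```

Call:
send_rows([
  {"offset": [0,0,0],"turn": 0},
  {"offset": [0,0,0],"turn": 0},
  {"offset": [0,0,0],"turn": 0},
  {"offset": [0,0,0],"turn": 0},
  {"offset": [0,0,0],"turn": 0},
  {"offset": [0,0,0],"turn": 0},
  {"offset": [0,0,0],"turn": 0},
  {"offset": [0,0,0],"turn": 0},
], hand=-1)

```text
t: 9.1
eef_pos: [0.4818, 0.1089, 0.1822]
ee_rot: [-3.142, -0.0, -3.115]
force: [0.1, -0.5, 0.6]
width: 0.0321
```

Call:
send_rows([
  {"offset": [0,0,-1.5],"turn": 0},
  {"offset": [0,0,-4],"turn": 0},
  {"offset": [0,0,-8],"turn": 0},
  {"offset": [0,0,-9],"turn": 0},
  {"offset": [0,0,-9],"turn": 0},
  {"offset": [0,0,-9],"turn": 0},
])

```text
t: 9.7
eef_pos: [0.4813, 0.1086, 0.2714]
ee_rot: [-3.142, -0.001, -3.116]
force: [-0.6, -0.3, -1.0]
width: 0.0315
```

```bash
python3 -c "
from h import *
c=(.469,-.3077)
plan(*tray(c,-7.6,0,-.035),.1,-187.6)"
```

```text
t 9.7 pos [0.4813 0.1086 0.2714] yaw -178.51 w 0.0315 F [-0.6 -0.3 -1. ] -> offset [  2.86 -45.04   1.24] turn 9.1
```

Call:
send_rows([
  {"offset": [0.2,-3,0],"turn": 1},
  {"offset": [0.5,-7.5,0],"turn": 3},
  {"offset": [0.8,-12,0],"turn": 5},
  {"offset": [1.1,-16.5,0],"turn": 7},
  {"offset": [1.4,-21,0],"turn": 9.1},
  {"offset": [1.7,-25.5,0],"turn": 9.1},
  {"offset": [2,-30,0],"turn": 9.1},
  {"offset": [2.3,-34.5,0],"turn": 9.1},
])

```text
t: 10.5
eef_pos: [0.467, -0.2383, 0.2703]
ee_rot: [3.141, -0.003, 3.009]
force: [1.2, 0.3, -1.9]
width: 0.0318
```

```bash
python3 -c "
from h import *
c=(.469,-.3077)
plan(*tray(c,-7.6,0,-.035),.045,-187.6)"
```

```text
t 10.5 pos [ 0.467  -0.2383  0.2703] yaw 172.41 w 0.0318 F [ 1.2  0.3 -1.9] -> offset [ -1.14 -10.35   6.62] turn 0.0
```

Call:
send_rows([
  {"offset": [-0.5,-4,0],"turn": 0},
  {"offset": [-0.9,-8,0],"turn": 0},
  {"offset": [-1.1,-10.2,0.5],"turn": 0},
  {"offset": [-1.1,-10.4,2.5],"turn": 0},
  {"offset": [-1.1,-10.4,5],"turn": 0},
  {"offset": [-1.1,-10.4,6.5],"turn": 0},
  {"offset": [-1.1,-10.4,6.5],"turn": 0},
  {"offset": [-1.1,-10.4,6.5],"turn": 0},
])

```text
t: 11.3
eef_pos: [0.4648, -0.3411, 0.206]
ee_rot: [3.141, -0.003, 3.009]
force: [0.2, -1.1, -0.2]
width: 0.0321
```

Call:
send_rows([
  {"offset": [0,0,0],"turn": 0},
  {"offset": [0,0,0],"turn": 0},
])

```text
t: 11.5
eef_pos: [0.4654, -0.3412, 0.2079]
ee_rot: [-3.141, 0.001, 3.009]
force: [0.2, 0.1, -1.3]
width: 0.032
```

```bash
python3 -c "
from h import *
c=(.469,-.3077)
plan(*tray(c,-7.6,0,-.035),.0275,-187.6)"
```

```text
t 11.5 pos [ 0.4654 -0.3412  0.2079] yaw 172.43 w 0.032 F [ 0.2  0.1 -1.3] -> offset [ 0.09 -0.13  2.14] turn 0.0
```

Call:
send_rows([
  {"offset": [0.1,-0.1,0.8],"turn": 0},
  {"offset": [0.1,-0.1,1.5],"turn": 0},
  {"offset": [0.1,-0.1,1.9],"turn": 0},
  {"offset": [0.1,-0.1,2.1],"turn": 0},
  {"offset": [0.1,-0.1,2.15],"turn": 0},
  {"offset": [0.1,-0.1,2.15],"turn": 0},
  {"offset": [0.1,-0.1,2.15],"turn": 0},
])

```text
t: 12.2
eef_pos: [0.4636, -0.3419, 0.1861]
ee_rot: [3.141, -0.001, 3.009]
force: [-3.2, 2.9, 6.6]
width: 0.0317
```

Call:
send_rows([
  {"offset": [0,0,0],"turn": 0},
  {"offset": [0,0,0],"turn": 0},
  {"offset": [0,0,0],"turn": 0},
  {"offset": [0,0,0],"turn": 0},
  {"offset": [0,0,0],"turn": 0},
], hand=0.05)

```text
t: 12.7
eef_pos: [0.464, -0.3421, 0.1856]
ee_rot: [3.142, -0.0, 3.009]
force: [-0.2, 0.3, 0.4]
width: 0.0458
```

Call:
send_rows([
  {"offset": [0,0,-1],"turn": 0},
  {"offset": [0,0,-3],"turn": 0},
  {"offset": [0,0,-7],"turn": 0},
  {"offset": [0,0,-8],"turn": 0},
  {"offset": [0,0,-8],"turn": 0},
])

```text
t: 13.2
eef_pos: [0.4646, -0.3423, 0.2686]
ee_rot: [-3.14, 0.005, 3.009]
force: [0.1, 0.3, -0.7]
width: 0.0457
```

```bash
python3 -c "
from h import *
plan(.479,-.002,.1,-184)"
```

```text
t 13.2 pos [ 0.4646 -0.3423  0.2686] yaw 172.43 w 0.0457 F [ 0.1  0.3 -0.7] -> offset [ 3.07 33.92  0.91] turn -3.6
```

Call:
send_rows([
  {"offset": [3.1,33.9,0.9],"turn": -3.6},
  {"offset": [3.1,33.9,0.9],"turn": -3.6},
  {"offset": [3.1,33.9,0.9],"turn": -3.6},
  {"offset": [3.1,33.9,0.9],"turn": -3.6},
  {"offset": [3.1,33.9,0.9],"turn": -3.6},
  {"offset": [3.1,33.9,0.9],"turn": -3.6},
  {"offset": [3.1,33.9,0.9],"turn": -3.6},
  {"offset": [3.1,33.9,0.9],"turn": -3.6},
], hand=1)

```text
t: 14.0
eef_pos: [0.4781, 0.0019, 0.2564]
ee_rot: [3.141, 0.0, 3.077]
force: [0.6, -0.9, -0.0]
width: 0.0873
```

Call:
send_rows([
  {"offset": [0,0,0],"turn": 0},
  {"offset": [0,0,0],"turn": 0},
  {"offset": [0,0,0],"turn": 0},
  {"offset": [0,0,0],"turn": 0},
])

```text
t: 14.4
eef_pos: [0.4779, -0.003, 0.2566]
ee_rot: [-3.141, -0.0, 3.07]
force: [0.5, -0.3, 0.4]
width: 0.0878
```

```bash
python3 -c "
from h import *
plan(.479,-.002,.023,-184)
a=grab_frame('top')['frame']
b=grab_frame('wrist')['frame']
cv2.imwrite('pics/c3.png',np.hstack([cv2.resize(a[150:350,300:540],(400,333)),cv2.copyMakeBorder(cv2.resize(b,(400,250)),0,83,0,0,0)]))"
```

```text
t 14.4 pos [ 0.4779 -0.003   0.2566] yaw 175.9 w 0.0878 F [ 0.5 -0.3  0.4] -> offset [-0.11  0.1   7.46] turn -0.1
```

View pics/c3.png

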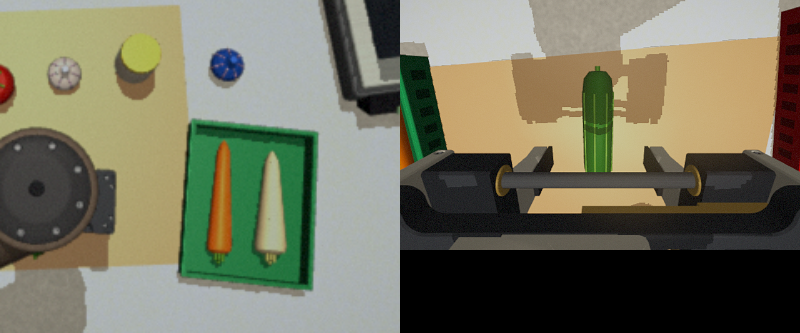

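The soup pack is in place, with the carrot at crop (220,200) and the parsnip at (271,205). The cucumber is centred between the fingers at (597,120).

Call:
send_rows([
  {"offset": [-0.1,0.1,3],"turn": 0},
  {"offset": [-0.1,0.1,5.5],"turn": 0},
  {"offset": [-0.1,0.1,6.8],"turn": 0},
  {"offset": [-0.1,0.1,7.4],"turn": 0},
  {"offset": [-0.1,0.1,7.4],"turn": 0},
  {"offset": [-0.1,0.1,7.4],"turn": 0},
])

```text
t: 15.1
eef_pos: [0.4794, -0.001, 0.1832]
ee_rot: [3.141, 0.001, 3.072]
force: [0.7, -0.5, 0.8]
width: 0.0875
```

Call:
send_rows([
  {"offset": [0,0,0],"turn": 0},
  {"offset": [0,0,0],"turn": 0},
  {"offset": [0,0,0],"turn": 0},
  {"offset": [0,0,0],"turn": 0},
  {"offset": [0,0,0],"turn": 0},
  {"offset": [0,0,0],"turn": 0},
  {"offset": [0,0,0],"turn": 0},
  {"offset": [0,0,0],"turn": 0},
], hand=-1, squeeze=18)

```text
t: 15.9
eef_pos: [0.479, -0.001, 0.1827]
ee_rot: [-3.141, -0.0, 3.072]
force: [0.4, -0.4, 2.1]
width: 0.0379
```

Call:
send_rows([
  {"offset": [0,0,-1.5],"turn": 0},
  {"offset": [0,0,-4],"turn": 0},
  {"offset": [0,0,-8],"turn": 0},
  {"offset": [0,0,-9],"turn": 0},
  {"offset": [0,0,-9],"turn": 0},
  {"offset": [0,0,-9],"turn": 0},
])

```text
t: 16.5
eef_pos: [0.4785, -0.0011, 0.2719]
ee_rot: [3.141, -0.001, 3.071]
force: [0.2, -0.2, -1.9]
width: 0.0374
```

```bash
python3 -c "
from h import *
c=(.447,.32)
for v in(-.033,):plan(*tray(c,9.4,0,v),.1,-170.6)"
```

```text
t 16.5 pos [ 0.4785 -0.0011  0.2719] yaw 175.98 w 0.0374 F [ 0.2 -0.2 -1.9] -> offset [ 4.63 28.6   1.3 ] turn -13.4
```

Call:
send_rows([
  {"offset": [0.5,3,0],"turn": -2},
  {"offset": [1.2,7.5,0],"turn": -5},
  {"offset": [2,12,0],"turn": -8},
  {"offset": [2.8,16.5,0],"turn": -11},
  {"offset": [3.5,21,0],"turn": -13.4},
  {"offset": [4.1,25,0],"turn": -13.4},
  {"offset": [4.6,28,0],"turn": -13.4},
  {"offset": [4.6,28.6,1.5],"turn": -13.4},
])

```text
t: 17.3
eef_pos: [0.453, 0.291, 0.2571]
ee_rot: [3.141, 0.001, -2.974]
force: [1.2, -0.2, -0.8]
width: 0.0379
```

Call:
send_rows([
  {"offset": [0,0,2],"turn": 0},
  {"offset": [0,0,4],"turn": 0},
  {"offset": [0,0,5],"turn": 0},
  {"offset": [0,0,5],"turn": 0},
  {"offset": [0,0,5],"turn": 0},
  {"offset": [0,0,5],"turn": 0},
])

```text
t: 17.9
eef_pos: [0.4534, 0.2877, 0.2083]
ee_rot: [3.141, 0.001, -2.977]
force: [0.3, 0.1, -1.1]
width: 0.0377
```

```bash
python3 -c "
from h import *
c=(.447,.32)
plan(*tray(c,9.4,0,-.033),.028,-170.6)
a=grab_frame('scene')['frame']
cv2.imwrite('pics/c4.png',cv2.resize(a[130:330,300:600],(750,500)))"
```

```text
t 17.9 pos [0.4534 0.2877 0.2083] yaw -170.59 w 0.0377 F [ 0.3  0.1 -1.1] -> offset [ 0.1  -0.01  2.13] turn 0.0
```

View pics/c4.png

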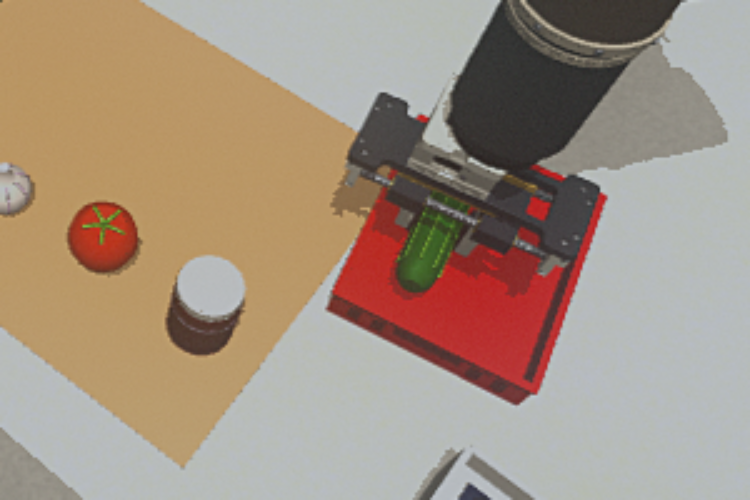

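The cucumber (crop 430,245) is over the red tray, inside the walls. I'll lower it.

Call:
send_rows([
  {"offset": [0.1,0,0.8],"turn": 0},
  {"offset": [0.1,0,1.5],"turn": 0},
  {"offset": [0.1,0,1.9],"turn": 0},
  {"offset": [0.1,0,2.1],"turn": 0},
  {"offset": [0.1,0,2.15],"turn": 0},
  {"offset": [0.1,0,2.15],"turn": 0},
  {"offset": [0.1,0,2.15],"turn": 0},
])

```text
t: 18.65
eef_pos: [0.4518, 0.2871, 0.1867]
ee_rot: [-3.141, -0.001, -2.977]
force: [-4.6, -1.5, 7.8]
width: 0.0381
```

Call:
send_rows([
  {"offset": [0,0,0],"turn": 0},
  {"offset": [0,0,0],"turn": 0},
  {"offset": [0,0,0],"turn": 0},
  {"offset": [0,0,0],"turn": 0},
  {"offset": [0,0,0],"turn": 0},
], hand=0.1)

```text
t: 19.15
eef_pos: [0.4521, 0.2874, 0.1861]
ee_rot: [-3.141, -0.0, -2.977]
force: [0.3, 1.4, -0.2]
width: 0.0481
```

Call:
send_rows([
  {"offset": [0,0,-1],"turn": 0},
  {"offset": [0,0,-3],"turn": 0},
  {"offset": [0,0,-7],"turn": 0},
  {"offset": [0,0,-11],"turn": 0},
  {"offset": [0,0,-14],"turn": 0},
  {"offset": [0,0,-14],"turn": 0},
])

```text
t: 19.75
eef_pos: [0.453, 0.2882, 0.3318]
ee_rot: [3.136, 0.007, -2.977]
force: [0.2, -0.4, 0.0]
width: 0.0482
```

```bash
python3 -c "
from h import *
plan(.668,-.05,.16,-90)"
```

```text
t 19.75 pos [0.453  0.2882 0.3318] yaw -170.54 w 0.0482 F [ 0.2 -0.4  0. ] -> offset [-15.64 -36.9    1.2 ] turn -80.5
```

Call:
send_rows([
  {"offset": [-15.6,-36.9,1],"turn": -80.5},
  {"offset": [-15.6,-36.9,1],"turn": -80.5},
  {"offset": [-15.6,-36.9,1],"turn": -80.5},
  {"offset": [-15.6,-36.9,1],"turn": -80.5},
  {"offset": [-15.6,-36.9,1],"turn": -80.5},
  {"offset": [-15.6,-36.9,1],"turn": -80.5},
  {"offset": [-15.6,-36.9,1],"turn": -80.5},
  {"offset": [-15.6,-36.9,1],"turn": -80.5},
], hand=1)

```text
t: 20.55
eef_pos: [0.648, -0.0224, 0.3172]
ee_rot: [3.141, 0.0, -1.876]
force: [0.1, 1.1, -0.6]
width: 0.0876
```

```bash
python3 -c "
from h import *
plan(.668,-.05,.11,-90)"
```

```text
t 20.55 pos [ 0.648  -0.0224  0.3172] yaw -107.47 w 0.0876 F [ 0.1  1.1 -0.6] -> offset [ 2.04 -2.74  4.82] turn -17.5
```

Call:
send_rows([
  {"offset": [1.5,-2,0],"turn": -8},
  {"offset": [2,-2.7,0],"turn": -16},
  {"offset": [2,-2.7,2.5],"turn": -17.5},
  {"offset": [2,-2.7,4.8],"turn": -17.5},
  {"offset": [2,-2.7,4.8],"turn": -17.5},
  {"offset": [2,-2.7,4.8],"turn": -17.5},
  {"offset": [2,-2.7,4.8],"turn": -17.5},
])

```text
t: 21.25
eef_pos: [0.6675, -0.0478, 0.2706]
ee_rot: [-3.14, -0.0, -1.576]
force: [0.8, 0.9, -0.3]
width: 0.0876
```

```bash
python3 -c "
from h import *
plan(.668,-.05,.023,-90)
a=grab_frame('top')['frame']
b=grab_frame('wrist')['frame']
cv2.imwrite('pics/c5.png',np.hstack([cv2.resize(a[160:360,130:370],(400,333)),cv2.copyMakeBorder(cv2.resize(b,(400,250)),0,83,0,0,0)]))"
```

```text
t 21.25 pos [ 0.6675 -0.0478  0.2706] yaw -90.29 w 0.0876 F [ 0.8  0.9 -0.3] -> offset [ 0.22 -0.03  8.86] turn -0.3
```

View pics/c5.png

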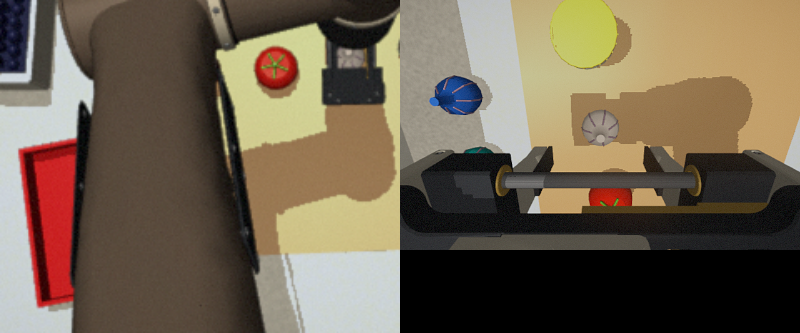

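The garlic is centred between the fingers at (600,127). The jar and tomato are clear of the jaws.

Call:
send_rows([
  {"offset": [0.2,0,3],"turn": 0},
  {"offset": [0.2,0,6],"turn": 0},
  {"offset": [0.2,0,8],"turn": 0},
  {"offset": [0.2,0,8.7],"turn": 0},
  {"offset": [0.2,0,8.8],"turn": 0},
  {"offset": [0.2,0,8.8],"turn": 0},
  {"offset": [0.2,0,8.8],"turn": 0},
])

```text
t: 22.05
eef_pos: [0.6677, -0.0498, 0.1827]
ee_rot: [-3.139, 0.0, -1.576]
force: [-0.2, 0.1, -0.8]
width: 0.0876
```

Call:
send_rows([
  {"offset": [0,0,0],"turn": 0},
  {"offset": [0,0,0],"turn": 0},
  {"offset": [0,0,0],"turn": 0},
  {"offset": [0,0,0],"turn": 0},
  {"offset": [0,0,0],"turn": 0},
  {"offset": [0,0,0],"turn": 0},
  {"offset": [0,0,0],"turn": 0},
  {"offset": [0,0,0],"turn": 0},
], hand=-1, squeeze=12)

```text
t: 22.85
eef_pos: [0.667, -0.05, 0.1811]
ee_rot: [3.141, -0.0, -1.576]
force: [-1.2, -0.1, 2.3]
width: 0.0494
```

Call:
send_rows([
  {"offset": [0,0,-1],"turn": 0},
  {"offset": [0,0,-3],"turn": 0},
  {"offset": [0,0,-6],"turn": 0},
  {"offset": [0,0,-10],"turn": 0},
  {"offset": [0,0,-13],"turn": 0},
  {"offset": [0,0,-13],"turn": 0},
  {"offset": [0,0,-13],"turn": 0},
])

```text
t: 23.55
eef_pos: [0.667, -0.0499, 0.3126]
ee_rot: [-3.139, 0.001, -1.576]
force: [-0.1, -0.3, -1.6]
width: 0.0491
```

```bash
python3 -c "
from h import *
c=(.447,.32)
plan(*tray(c,9.4,-.046,.045),.15,-80.6)"
```

```text
t 23.55 pos [ 0.667  -0.0499  0.3126] yaw -90.32 w 0.0491 F [-0.1 -0.3 -1.6] -> offset [-40.52  27.5    0.33] turn -9.7
```

Call:
send_rows([
  {"offset": [-2.4,1.7,0],"turn": -1},
  {"offset": [-6,4.1,0],"turn": -3},
  {"offset": [-9.7,6.6,0],"turn": -5},
  {"offset": [-13.4,9.1,0],"turn": -7},
  {"offset": [-17.1,11.6,0],"turn": -9},
  {"offset": [-20.8,14.1,0],"turn": -9.7},
  {"offset": [-24.5,16.6,0],"turn": -9.7},
  {"offset": [-28.2,19.1,0],"turn": -9.7},
])

```text
t: 24.35
eef_pos: [0.476, 0.234, 0.3101]
ee_rot: [3.14, -0.001, -1.407]
force: [0.4, 0.7, -0.8]
width: 0.0494
```

```bash
python3 -c "
from h import *
c=(.447,.32)
plan(*tray(c,9.4,-.046,.045),.07,-80.6)"
```

```text
t 24.35 pos [0.476  0.234  0.3101] yaw -80.63 w 0.0494 F [ 0.4  0.7 -0.8] -> offset [-13.46   6.05   8.11] turn -0.0
```

Call:
send_rows([
  {"offset": [-4,1.8,0],"turn": 0},
  {"offset": [-8,3.6,0],"turn": 0},
  {"offset": [-11.5,5.2,0],"turn": 0},
  {"offset": [-13.4,6,1],"turn": 0},
  {"offset": [-13.5,6.1,4],"turn": 0},
  {"offset": [-13.5,6.1,7],"turn": 0},
  {"offset": [-13.5,6.1,8.1],"turn": 0},
  {"offset": [-13.5,6.1,8.1],"turn": 0},
])

```text
t: 25.15
eef_pos: [0.395, 0.3555, 0.2281]
ee_rot: [3.139, -0.004, -1.407]
force: [0.2, -0.3, -0.1]
width: 0.0495
```

Call:
send_rows([
  {"offset": [0,0,0],"turn": 0},
  {"offset": [0,0,0],"turn": 0},
  {"offset": [0,0,0],"turn": 0},
])

```text
t: 25.45
eef_pos: [0.3957, 0.3566, 0.2314]
ee_rot: [-3.14, 0.002, -1.407]
force: [-0.4, -0.0, -1.2]
width: 0.0494
```

```bash
python3 -c "
from h import *
c=(.447,.32)
plan(*tray(c,9.4,-.046,.045),.0265,-80.6)
a=grab_frame('scene')['frame']
b=grab_frame('wrist')['frame']
cv2.imwrite('pics/c6.png',np.hstack([cv2.resize(a[140:320,400:600],(400,360)),cv2.copyMakeBorder(cv2.resize(b,(400,250)),0,110,0,0,0)]))"
```

```text
t 25.45 pos [0.3957 0.3566 0.2314] yaw -80.63 w 0.0494 F [-0.4 -0.  -1.2] -> offset [-0.04  0.15  4.59] turn -0.0
```

View pics/c6.png

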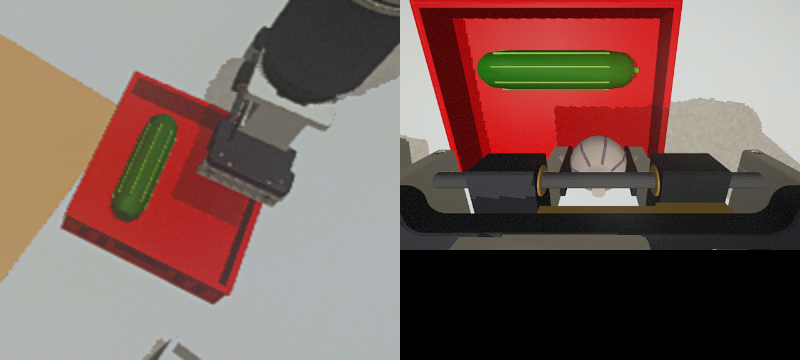

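The cucumber lies flat in the red tray (wrist 557,70). The garlic is held upright and the right finger has about 13 mm to the end wall.

Call:
send_rows([
  {"offset": [0,0.2,1.5],"turn": 0},
  {"offset": [0,0.2,3],"turn": 0},
  {"offset": [0,0.2,4],"turn": 0},
  {"offset": [0,0.2,4.4],"turn": 0},
  {"offset": [0,0.2,4.6],"turn": 0},
  {"offset": [0,0.2,4.6],"turn": 0},
  {"offset": [0,0.2,4.6],"turn": 0},
])

```text
t: 26.25
eef_pos: [0.3935, 0.3562, 0.1848]
ee_rot: [-3.141, 0.0, -1.407]
force: [-1.4, -1.9, 3.1]
width: 0.0489
```

Call:
send_rows([
  {"offset": [0,0,0],"turn": 0},
  {"offset": [0,0,0],"turn": 0},
  {"offset": [0,0,0],"turn": 0},
  {"offset": [0,0,0],"turn": 0},
])

```text
t: 26.65
eef_pos: [0.3935, 0.3562, 0.1847]
ee_rot: [-3.141, 0.0, -1.407]
force: [-1.4, -1.8, 6.6]
width: 0.0494
```

Call:
send_rows([
  {"offset": [0,0,0],"turn": 0},
  {"offset": [0,0,0],"turn": 0},
  {"offset": [0,0,0],"turn": 0},
  {"offset": [0,0,0],"turn": 0},
  {"offset": [0,0,0],"turn": 0},
], hand=0.36)

```text
t: 27.15
eef_pos: [0.3934, 0.356, 0.1841]
ee_rot: [3.142, -0.0, -1.407]
force: [0.3, -0.3, -0.6]
width: 0.0596
```

Call:
send_rows([
  {"offset": [0,0,-1],"turn": 0},
  {"offset": [0,0,-3],"turn": 0},
  {"offset": [0,0,-7],"turn": 0},
  {"offset": [0,0,-11],"turn": 0},
  {"offset": [0,0,-14],"turn": 0},
  {"offset": [0,0,-14],"turn": 0},
])

```text
t: 27.75
eef_pos: [0.3942, 0.357, 0.3296]
ee_rot: [-3.135, 0.006, -1.406]
force: [0.4, -0.2, 0.4]
width: 0.0597
```

```bash
python3 -c "
from h import *
plan(.683,-.156,.165,-90)"
```

```text
t 27.75 pos [0.3942 0.357  0.3296] yaw -80.56 w 0.0597 F [ 0.4 -0.2  0.4] -> offset [ 55.35 -20.08   0.34] turn 9.4
```

Call:
send_rows([
  {"offset": [55.3,-20.1,0],"turn": 9.4},
  {"offset": [55.3,-20.1,0],"turn": 9.4},
  {"offset": [55.3,-20.1,0],"turn": 9.4},
  {"offset": [55.3,-20.1,0],"turn": 9.4},
  {"offset": [55.3,-20.1,0],"turn": 9.4},
  {"offset": [55.3,-20.1,0],"turn": 9.4},
  {"offset": [55.3,-20.1,0],"turn": 9.4},
  {"offset": [55.3,-20.1,0],"turn": 9.4},
], hand=1)

```text
t: 28.55
eef_pos: [0.59, 0.0054, 0.3244]
ee_rot: [-3.141, 0.0, -1.571]
force: [0.5, 0.8, 0.5]
width: 0.0872
```

```bash
python3 -c "
from h import *
plan(.683,-.156,.145,-90)"
```

```text
t 28.55 pos [0.59   0.0054 0.3244] yaw -90.01 w 0.0872 F [0.5 0.8 0.5] -> offset [16.14 -9.3   2.04] turn -0.0
```

Call:
send_rows([
  {"offset": [4,-2.3,0.5],"turn": 0},
  {"offset": [8,-4.6,1],"turn": 0},
  {"offset": [12,-7,1.5],"turn": 0},
  {"offset": [15,-8.7,2],"turn": 0},
  {"offset": [16.1,-9.3,2],"turn": 0},
  {"offset": [16.1,-9.3,2],"turn": 0},
  {"offset": [16.1,-9.3,2],"turn": 0},
  {"offset": [16.1,-9.3,2],"turn": 0},
])

```text
t: 29.35
eef_pos: [0.6821, -0.1524, 0.3046]
ee_rot: [-3.141, 0.0, -1.57]
force: [0.2, 0.0, 0.4]
width: 0.088
```

```bash
python3 -c "
from h import *
plan(.683,-.156,.05,-90)
b=grab_frame('wrist')['frame']
a=grab_frame('top')['frame']
cv2.imwrite('pics/c7.png',np.hstack([cv2.resize(a[160:360,130:370],(400,333)),cv2.copyMakeBorder(cv2.resize(b,(400,250)),0,83,0,0,0)]))"
```

```text
t 29.35 pos [ 0.6821 -0.1524  0.3046] yaw -89.95 w 0.088 F [0.2 0.  0.4] -> offset [ 0.36 -0.09  9.56] turn 0.1
```

View pics/c7.png

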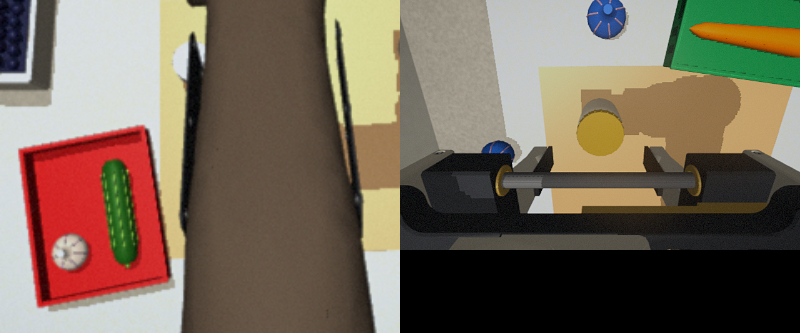

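The garlic stands at crop (70,252) beside the cucumber (120,212). The jar lid is centred between the jaws at (600,132).

Call:
send_rows([
  {"offset": [0.3,-0.1,3],"turn": 0},
  {"offset": [0.4,-0.1,6],"turn": 0},
  {"offset": [0.4,-0.1,8.5],"turn": 0},
  {"offset": [0.4,-0.1,9.4],"turn": 0},
  {"offset": [0.4,-0.1,9.5],"turn": 0},
  {"offset": [0.4,-0.1,9.5],"turn": 0},
  {"offset": [0.4,-0.1,9.5],"turn": 0},
])

```text
t: 30.15
eef_pos: [0.6841, -0.1574, 0.2109]
ee_rot: [-3.139, -0.0, -1.57]
force: [-0.2, -0.1, 0.3]
width: 0.0878
```

Call:
send_rows([
  {"offset": [0,0,0],"turn": 0},
  {"offset": [0,0,0],"turn": 0},
  {"offset": [0,0,0],"turn": 0},
  {"offset": [0,0,0],"turn": 0},
  {"offset": [0,0,0],"turn": 0},
  {"offset": [0,0,0],"turn": 0},
  {"offset": [0,0,0],"turn": 0},
  {"offset": [0,0,0],"turn": 0},
], hand=-1, squeeze=20)

```text
t: 30.95
eef_pos: [0.6833, -0.1577, 0.2093]
ee_rot: [3.141, -0.0, -1.571]
force: [-4.1, 0.5, 4.5]
width: 0.0596
```

Call:
send_rows([
  {"offset": [0,0,-1],"turn": 0},
  {"offset": [0,0,-3],"turn": 0},
  {"offset": [0,0,-6],"turn": 0},
  {"offset": [0,0,-10],"turn": 0},
  {"offset": [0,0,-12],"turn": 0},
  {"offset": [0,0,-12],"turn": 0},
  {"offset": [0,0,-12],"turn": 0},
])

```text
t: 31.65
eef_pos: [0.6835, -0.1575, 0.3295]
ee_rot: [-3.14, 0.001, -1.571]
force: [-0.2, -1.0, -1.9]
width: 0.0597
```

```bash
python3 -c "
from h import *
c=(.447,.32)
plan(*tray(c,9.4,.044,.045),.17,-80.6)
g=grab_frame('scene'); np.savez('pics/s8',**g)
b=grab_frame('wrist')['frame']; cv2.imwrite('pics/c8.png',b)
g=look('top','t8'); P=cloud(g); comps(g,(.32,.56,.21,.43))"
```

```text
t 31.65 pos [ 0.6835 -0.1575  0.3295] yaw -90.03 w 0.0597 F [-0.2 -1.  -1.9] -> offset [-52.9   20.06   0.06] turn -9.4
uv 178 292 rect mm [448. 321.] [224. 186.] 9.5 ztop 0.0456 topc [0.4354 0.3237] 1654
uv 201 286 rect mm [449. 286.] [154.  45.] 5.1 ztop 0.0458 topc [0.451  0.2852] 1011
uv 171 310 rect mm [397. 354.] [50. 47.] 12.1 ztop 0.0616 topc [0.3967 0.3552] 373
```

Call:
send_rows([
  {"offset": [-2.4,0.9,0],"turn": -1},
  {"offset": [-6,2.3,0],"turn": -3},
  {"offset": [-10,3.8,0],"turn": -5},
  {"offset": [-14,5.3,0],"turn": -7},
  {"offset": [-18,6.8,0],"turn": -9},
  {"offset": [-22,8.3,0],"turn": -9.4},
  {"offset": [-26,9.9,0],"turn": -9.4},
  {"offset": [-30,11.4,0],"turn": -9.4},
])

```text
t: 32.6
eef_pos: [0.5685, 0.1438, 0.3281]
ee_rot: [3.14, -0.001, -1.407]
force: [0.4, 0.1, -1.8]
width: 0.059
```

```bash
python3 -c "
from h import *
c=(.447,.32)
plan(*tray(c,9.4,.044,.045),.1,-80.6)"
```

```text
t 32.6 pos [0.5685 0.1438 0.3281] yaw -80.61 w 0.059 F [ 0.4  0.1 -1.8] -> offset [-23.87   4.7    6.9 ] turn -0.0
```

Call:
send_rows([
  {"offset": [-4,0.8,0],"turn": 0},
  {"offset": [-8,1.6,0],"turn": 0},
  {"offset": [-12,2.4,0],"turn": 0},
  {"offset": [-16,3.2,0],"turn": 0},
  {"offset": [-20,4,0],"turn": 0},
  {"offset": [-23,4.5,0],"turn": 0},
  {"offset": [-23.9,4.7,0.5],"turn": 0},
  {"offset": [-23.9,4.7,2],"turn": 0},
])

```text
t: 33.4
eef_pos: [0.4838, 0.3723, 0.309]
ee_rot: [-3.141, 0.001, -1.405]
force: [-0.2, 0.0, -1.9]
width: 0.0598
```

Call:
send_rows([
  {"offset": [0,0,2],"turn": 0},
  {"offset": [0,0,4],"turn": 0},
  {"offset": [0,0,5],"turn": 0},
  {"offset": [0,0,5],"turn": 0},
  {"offset": [0,0,5],"turn": 0},
  {"offset": [0,0,5],"turn": 0},
])

```text
t: 34.0
eef_pos: [0.4846, 0.3708, 0.2601]
ee_rot: [-3.14, 0.001, -1.407]
force: [0.2, -0.1, -1.6]
width: 0.0595
```

```bash
python3 -c "
from h import *
c=(.447,.32)
plan(*tray(c,9.4,.044,.045),.0545,-80.6)
a=grab_frame('scene')['frame']
b=grab_frame('wrist')['frame']
cv2.imwrite('pics/c9.png',np.hstack([cv2.resize(a[140:320,400:600],(400,360)),cv2.copyMakeBorder(cv2.resize(b,(400,250)),0,110,0,0,0)]))"
```

```text
t 34.0 pos [0.4846 0.3708 0.2601] yaw -80.62 w 0.0595 F [ 0.2 -0.1 -1.6] -> offset [-0.1   0.14  4.66] turn -0.0
```

View pics/c9.png

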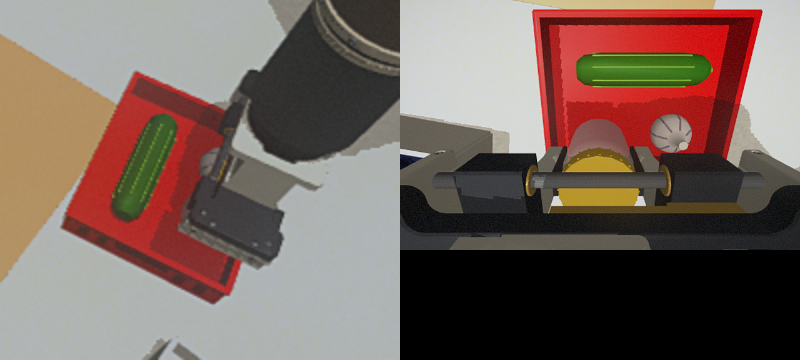

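The jar is held upright. The right finger (645) clears the garlic (671,133), and the wall is clear on the left.

Call:
send_rows([
  {"offset": [-0.1,0.1,1.5],"turn": 0},
  {"offset": [-0.1,0.1,3],"turn": 0},
  {"offset": [-0.1,0.1,4],"turn": 0},
  {"offset": [-0.1,0.1,4.4],"turn": 0},
  {"offset": [-0.1,0.1,4.6],"turn": 0},
  {"offset": [-0.1,0.1,4.65],"turn": 0},
  {"offset": [-0.1,0.1,4.65],"turn": 0},
  {"offset": [-0.1,0.1,4.65],"turn": 0},
])

```text
t: 34.9
eef_pos: [0.4832, 0.3715, 0.2133]
ee_rot: [-3.141, 0.001, -1.407]
force: [-0.7, -1.0, 1.9]
width: 0.0596
```

Call:
send_rows([
  {"offset": [0,0,0],"turn": 0},
  {"offset": [0,0,0],"turn": 0},
  {"offset": [0,0,0],"turn": 0},
])

```text
t: 35.2
eef_pos: [0.4832, 0.3715, 0.2132]
ee_rot: [-3.141, 0.0, -1.407]
force: [-1.0, -0.9, 5.5]
width: 0.0593
```

Contact with the floor shows in the force (-1.6 N to +5.5 N), so I'll release.

Call:
send_rows([
  {"offset": [0,0,0],"turn": 0},
  {"offset": [0,0,0],"turn": 0},
  {"offset": [0,0,0],"turn": 0},
  {"offset": [0,0,0],"turn": 0},
  {"offset": [0,0,0],"turn": 0},
], hand=0.52)

```text
t: 35.7
eef_pos: [0.483, 0.3714, 0.2125]
ee_rot: [3.141, -0.0, -1.407]
force: [-0.2, 1.2, 0.8]
width: 0.0665
```

Call:
send_rows([
  {"offset": [0,0,-1],"turn": 0},
  {"offset": [0,0,-3],"turn": 0},
  {"offset": [0,0,-6],"turn": 0},
  {"offset": [0,0,-10],"turn": 0},
  {"offset": [0,0,-14],"turn": 0},
  {"offset": [0,0,-14],"turn": 0},
])

```text
t: 36.3
eef_pos: [0.4842, 0.3724, 0.36]
ee_rot: [-3.133, 0.006, -1.406]
force: [0.3, -0.0, -0.3]
width: 0.0666
```

Call:
send_rows([
  {"offset": [4,-1,0],"turn": 0},
  {"offset": [8,-1,0],"turn": 0},
  {"offset": [12,-1,0],"turn": 0},
  {"offset": [16,-1,0],"turn": 0},
  {"offset": [20,-1,0],"turn": 0},
  {"offset": [24,-1,0],"turn": 0},
  {"offset": [27,-1,0],"turn": 0},
  {"offset": [27,-1,0],"turn": 0},
])

```text
t: 37.1
eef_pos: [0.5369, 0.1036, 0.3533]
ee_rot: [-3.141, -0.0, -1.41]
force: [0.7, 1.3, -0.5]
width: 0.0665
```

```bash
python3 - <<'E'
from h import *
g=look('top','t9'); s=look('scene','s9')
for q,n in((g,'top'),(s,'scene')):
    print(n); comps(q,(.3,.8,-.42,.42))
cv2.imwrite('pics/c10.png',np.vstack([cv2.resize(g['frame'][150:350,120:520],(600,300)),cv2.resize(s['frame'][60:310,200:570],(444,300)) if 0 else cv2.copyMakeBorder(cv2.resize(s['frame'][60:310,200:570],(444,300)),0,0,0,156,0)]))
E
```

```text
top
uv 152 178 rect mm [717. 408.] [ 25. 166.] 89.5 ztop 0.0794 topc [0.7091 0.4021] 1075
uv 435 188 rect mm [ 674. -293.] [49. 46.] 28.7 ztop 0.061 topc [ 0.6744 -0.2943] 319
uv 295 200 rect mm [652.  56.] [62. 61.] 87.1 ztop 0.0585 topc [0.6543 0.0558] 540
uv 455 271 rect mm [ 470. -308.] [185. 224.] 82.5 ztop 0.045 topc [ 0.4688 -0.3066] 1683
uv 432 273 rect mm [ 475. -269.] [ 38. 175.] 86.9 ztop 0.0412 topc [ 0.426  -0.2641] 780
uv 462 277 rect mm [ 464. -343.] [ 41. 163.] 79.0 ztop 0.0506 topc [ 0.4156 -0.3346] 860
uv 197 319 rect mm [407. 311.] [141. 180.] 9.6 ztop 0.0447 topc [0.377  0.2748] 696
uv 203 299 rect mm [420. 280.] [95. 39.] 10.1 ztop 0.047 topc [0.4254 0.2807] 580
uv 172 311 rect mm [391. 353.] [39. 56.] 52.6 ztop 0.0635 topc [0.3967 0.3555] 322
scene
uv 279 106 rect mm [ 468. -309.] [190. 226.] 82.8 ztop 0.0509 topc [ 0.4531 -0.3218] 3203
uv 228 154 rect mm [ 677. -293.] [45. 50.] 50.1 ztop 0.0595 topc [ 0.674  -0.2947] 298
uv 496 236 rect mm [446. 319.] [227. 184.] 9.4 ztop 0.092 topc [0.4862 0.371 ] 3760
uv 471 223 rect mm [448. 285.] [156.  43.] 7.8 ztop 0.0464 topc [0.4545 0.2852] 939
uv 340 224 rect mm [654.  55.] [64. 61.] 54.7 ztop 0.0615 topc [0.6524 0.0555] 625
uv 381 251 rect mm [657. 171.] [58. 58.] 82.3 ztop 0.0886 topc [0.6568 0.1709] 949
uv 464 347 rect mm [716. 407.] [ 25. 167.] 90.0 ztop 0.08 topc [0.7126 0.4013] 1352
```

View pics/c10.png

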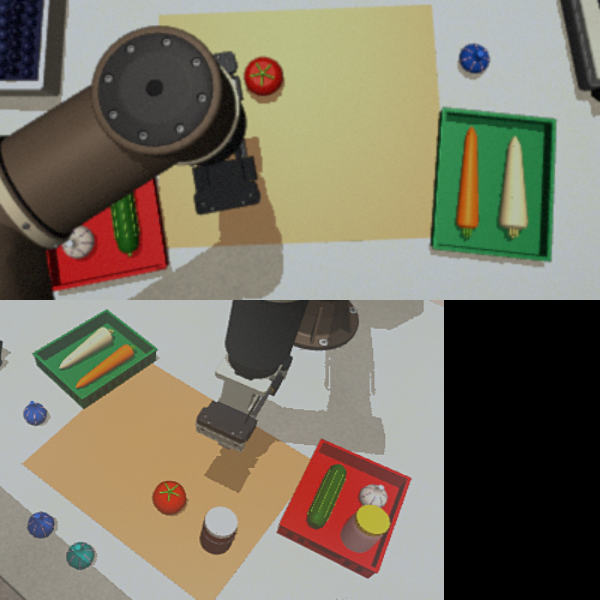

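```bash
python3 -c "
from station import *
print(job_done())"
```

```text
the job is handed in; nothing more can be done
None
```

I made up both packs and handed the job in; the arm's last motion ended at 37.1 s, well under the 134 s limit. I placed things in this order:

- **Soup pack (green tray):** carrot, then parsnip, side by side and lengthwise.
- **Pickling pack (red tray):** cucumber lengthwise, then the garlic bulb and the empty jar upright beside it.

I let go of each item only after the wrist force rose slightly (about 5–11 N) as it touched the tray floor.

**Last checks:** The top and scene pictures show all five items flat or upright inside their trays, clear of each other and the rims, with the gripper well away. Measured heights fit items standing on the 4 mm tray floor; the jar lid read 92 mm against an expected 88 mm, about the same excess the camera showed for it on the counter.

**Bystanders:** The beetroot jar measured in the same place as at the start. The tomato's position differed by 1–2 mm, which is within camera noise, and its place in the picture did not change.

**Small disagreement:** The cucumber's angle came out between 5° and 10° depending on the picture, against 9.4° for the tray. It may lie a few degrees off the tray's long axis.

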